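# Hold a veneered crown in the curing unit

### The arm

A 6-joint arm with a two-finger parallel gripper is mounted at the origin on a cart in front of the work surface, level with it; the furniture and walls round the work are solid. World frame = base frame: x ahead of the robot, y to its left, z up, the work surface at z = 0. Lengths are in mm, angles in rad, forces in N, time in s.
With the tool pointing down it reaches from about 275 to 875 mm from the base axis. Payload 12.5 kg.
Tool frame: the origin (TCP) lies at the very end of the fingers, on their centre line; the grasp point (between the pads) lies 19 mm behind it; z points along the fingers, y is the line along which they close (so a half turn about z gives the same grasp; the last joint's range is limited). The gripper opens to 85 mm and grips with 20 to 120 N. Pads are 22 mm wide; open, the fingers measure 114 mm over their backs; the gripper's body (76 mm by 85 mm) begins 54 mm behind the grasp point. The pads swing forward as they close: fully open they stand 13 mm farther back than shut.
Start: joints at [1.109, 0.351, 1.652, -0, 1.139, -0.085], TCP at [202.339, 511.413, 210.79] pointing down, gripper open.
Joint ranges: [-2.75, 2.75], [-0.79, 2.1], [0.01, 2.65], [-1.57, 4.71], [0.07, 3.14], [-2.87, 2.87]. Speed limits (rad/s): [2.22, 2.22, 2.79, 3.14, 3.14, 3.14].

### API

Orientations are given as a unit quaternion [x, y, z, w].
In Python, from rig import state, cams, workorder gives the robot as it stands.
- The arm moves only by the shell command python3 -m jog 'ROWS' [FORCE]. ROWS is text: rows parted by semicolons, each of 7 numbers parted by spaces: the shift along the tool's x, y, z in cm, then the turn, a rotation vector about the tool's x, y, z in degrees, then the opening, from 0 (shut) to 1 (fully open). A call has 1 to 20 rows; each row is the pose to reach, as a shift and turn from the pose commanded when the call began, along the tool's axes at that moment; what a row does not reach only later rows make up. A row lasts 1/12 s, in which the tool goes at most 41.7 mm and 7.16 degrees, less where a joint would pass 70% of its speed; a pose out of reach is approached as far as the arm can. A call with a gripper value outside its range is refused whole. The fingers move at their own pace and stop on an object; FORCE is the grip in N (left out, the last holds). Time passes only in rows, so rows that repeat a pose let the fingers close. It gives the time, the measured TCP pose, the force, the opening and the grip force at its end, in the units of the state.
- state(): the state, without advancing time (a new reading comes with each control period).
- cams.camera(name): name is "side" or "top" or "wrist"; returns the picture (420x560x3 uint8, blue, green, red); there is no depth.
- cams.get_calibration(name): a dict with "vertical_fov" (degrees; the focal length in pixels is half the picture's height over the tangent of half this angle, whatever the lens; pixels are square), "cx", "cy" (the principal point, pixels), "k1" (the pictures are not rectified: a ray, as slopes to the right and down, at radius r is drawn at 1 + k1 r^2 times it, then the intrinsics apply), "extrinsics" (4x4, takes a point from camera to world coordinates); the wrist camera has in their place "mount" (4x4, takes a point from camera to tool coordinates, whose origin is the TCP and whose axes are the flange's). Camera axes: x right, y up, looking along -z (the intrinsics and any distortion apply to the point x, -y, -z); pixel columns grow to the right and rows downward; lengths in mm; the calibration is good to about 2 mm. A picture is of the moment at which its call begins: read the wrist's pose just before it. get_calibration takes no time and is no camera call.
- workorder.sign_off(): hands the job in; it is judged then, once.
The state is a dict: "time": time; "q": joint angles; "dq": joint speeds; "joint_torque": joint torques, N m; "tool_pos": TCP position; "ee_rot": TCP orientation; "force": force on the tool from outside, world axes, zero at the start; "moment": the same for the moment, N m; "grip_width": finger opening in mm; "grasp_force": force on a finger pad.
Only numpy, scipy, OpenCV 4.12 (cv2) and the standard library are available. Lean on these libraries where they do the work, as an engineer would, in place of code of your own. Each camera call takes 0.05 s, during which the arm holds its last target. There are 200 camera calls.

### The job

Slide the light-curing unit's cover fully home over the chamber. Then take the holder with the crown out of the rack by its handle, leaving the empty holder hanging, and lower it upright through the guide bush in the cover until the depth ring on its stem is level with the bush's rim. The veneer is soft: the crown holder must not touch the unit, its cover or bush; finish still holding it there, centred and motionless.

Things in the scene. Friction and masses are not known exactly. Their poses are not given: they have to be found in the camera images.
- curing_unit: light-curing unit, fixed; white housing 120 mm (its x) by 210 mm (its y), 80 mm high, dial on the front (-x). Origin: centre of the underside. +y half: open chamber 84 x 84 mm, centre 50 mm along +y from the origin, floor 15 mm above the worktop, a lamp tube in each corner; -y half: closed deck. Along both long edges guide rails, tops at 91 mm; the cover slides between them.
- cover (a joint): slide of the cover, m: 0 = fully home over the chamber against its end stop; grows as the cover is open, towards the unit's -y, to 0.075. It starts 0.05 to 0.072 open. Sliding friction about 2 N; it stays where it is left.
- cover_tab (a point): middle of the top edge of the cover's upright grip tab; moves with the cover. Tab 34 mm wide along the unit's x, 9 mm thick along the unit's y (the sliding direction), 21 mm high, on a foot 16 mm thick and 2.5 mm high; the cover plate's upper side is 21 mm below this point. To close, it moves along the unit's +y. It stands 38 mm from the bush axis.
- bush_top (a point): centre of the upper rim of the guide bush, a round aluminium collar in the cover plate: bore 26 mm, outside 35 mm, 8.5 mm deep, rim 4.5 mm above the plate and 90 mm above the worktop. z up along the bore, axes as the unit's; moves with the cover. With the cover home it is over the middle of the chamber.
- rack: fixed aluminium rack, 80 x 166 mm, top plate 115 mm above the worktop (40 mm deep along its x, 6 mm thick) between two end plates. Two 17 mm holes 42 mm either side of the middle along its y; a holder hangs in each by its collar; either may be in either hole. Origin: centre of the underside.
- crown_holder: loose, about 60 g, 136 mm long, hangs upright: tooth-coloured crown at the lower end (12 mm across, 11 mm high), 6 mm steel stem, 26 mm collar (88 to 92 mm above the origin) resting on the rack, grey ringed round handle of 16 mm diameter, 92 to 136 mm above the origin. Origin: lower end of the crown, on the axis; z up. Lifts straight up out of the rack.
- depth_ring (a point): middle of the depth ring, a small steel ring 10 mm across and 2.5 mm high on the stem of the crown holder, 52 mm above the crown's lower end.
- crown_end (a point): lower end of the crown, on the holder's axis.
- empty_holder: the other, empty holder: same collar and stem but no crown and no depth ring, its handle thinner and shorter (12 mm diameter, 29 mm high above the collar). Origin on its axis 88 mm below the collar's underside. To be left hanging in the rack.
Not all that is in view belongs to the job. What is shaped like the crown_holder but green or turquoise is not meant.

How it is judged:
By the outcome, as a careful person would: the job done as asked, in the order asked, and still so for the second after the job is handed in, while the arm keeps its last pose, push and grip.
It also fails if it takes over 58 s, if anything falls off the work surface, if the arm or the gripper's body presses on something with over 40 N, if the wrist force passes 120 N, or if a joint passes its speed limit or range.

## Working session

There is one attempt and no reset: what is moved stays moved. The work goes in short steps, Python scripts to look and compute and a shell command to move; the robot and the scene stay as the last step left them, time stands still between calls to the robot, and variables do not carry over. Pictures are saved under pics/ and viewed, at most 10 in all, crops included, and the job is handed in when it is done.

```bash
mkdir -p pics; ls
python3 - <<'E'
from rig import state,cams
import cv2,numpy as np
s=state();print(s)
for n in("side","top","wrist"):
    im=cams.camera(n);cv2.imwrite(f"pics/{n}0.png",im);print(n,cams.get_calibration(n))
E
```

```text
pics
{'time': 0.0, 'q': array([ 1.10937340e+00,  3.51247067e-01,  1.65242799e+00, -1.87126652e-05,
        1.13908304e+00, -8.45823670e-02]), 'dq': array([-2.56866165e-04,  4.09872994e-04,  4.42213411e-04, -9.20986324e-05,
       -1.13051883e-03, -7.49185628e-04]), 'joint_torque': array([ 8.54211976e-05, -5.06133699e+01, -2.91398120e+01, -1.45432336e-04,
        4.71164851e-03, -2.65295199e-06]), 'tool_pos': array([202.20567571, 511.10184525, 210.2510157 ]), 'ee_rot': array([ 1.87303488e-01,  9.82301921e-01, -5.63433891e-04, -1.48935473e-04]), 'force': array([-6.01819744e-02, -3.41412911e-01, -2.27977165e-04]), 'moment': array([0.00560958, 0.03415773, 0.05375555]), 'grasp_force': 0.0, 'grip_width': 85.28028521180987}
side {'vertical_fov': 45.998075965792005, 'cx': 282.4047833721335, 'cy': 215.27373165924442, 'k1': -0.04845280712459392, 'extrinsics': array([[ 9.95052551e-01,  5.81765635e-02, -8.05351404e-02,
         3.97088929e+02],
       [-9.92877089e-02,  5.53610023e-01, -8.26836074e-01,
        -7.45912930e+02],
       [-3.51742044e-03,  8.30741494e-01,  5.56647283e-01,
         
[... 353 characters left out ...]
43372236e-02,  4.09872638e-02,
         6.64286427e+01],
       [ 3.98345960e-02,  7.30949666e-02,  9.96529142e-01,
         9.52368526e+02],
       [ 0.00000000e+00,  0.00000000e+00,  0.00000000e+00,
         1.00000000e+00]])}
wrist {'vertical_fov': 62.26801211693183, 'cx': 278.7914698380634, 'cy': 210.6945545873826, 'k1': -0.044512266626259595, 'mount': array([[ 5.50554557e-04,  9.46984828e-01,  3.21277812e-01,
         8.20328171e+01],
       [ 9.99999640e-01, -7.28936488e-04,  4.34942692e-04,
         3.68010551e-01],
       [ 6.46075250e-04,  3.21277457e-01, -9.46984888e-01,
        -1.63309591e+02],
       [ 0.00000000e+00,  0.00000000e+00,  0.00000000e+00,
         1.00000000e+00]])}
```

View pics/top0.png

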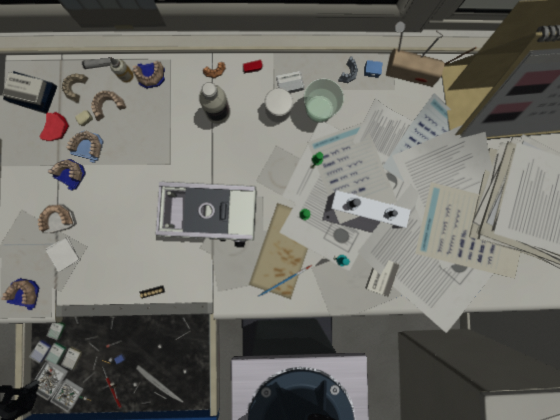

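View pics/side0.png

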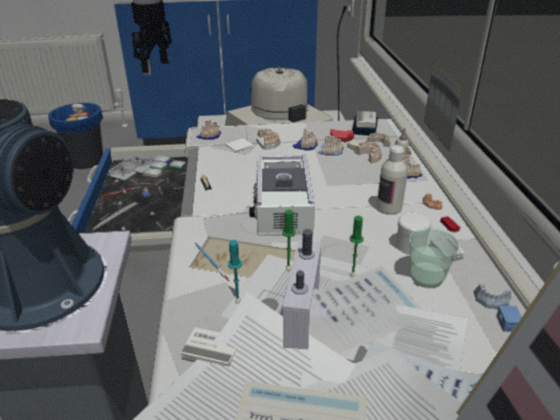

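The top view shows the unit at (207,210) with the bush near (207,211), the chamber open to the left and the deck to the right. The rack has holders at (353,203) and (391,213). Green and turquoise decoys stand at (318,158), (305,214) and (343,260).

The candidates for the crown holder are the two grey-handled ones, at side (307,243) and (299,280). The first looks thicker and taller, so I'll confirm with an enlarged crop.

Run:
```python
import cv2,numpy as np
t=cv2.imread("pics/top0.png");s=cv2.imread("pics/side0.png")
r=lambda im,x,y,w,h,k:cv2.resize(im[y:y+h,x:x+w],None,fx=k,fy=k,interpolation=cv2.INTER_CUBIC)
a=r(t,150,175,115,75,3.4);b=r(t,320,185,100,50,4)
c=r(s,240,150,100,200,3)
o=np.zeros((600,800,3),np.uint8)
for im,x,y in((a,0,0),(b,0,300),(c,450,0)): o[y:y+im.shape[0],x:x+im.shape[1]]=im
cv2.imwrite("pics/crop0.png",o)
```

```text
(no output)
```

View pics/crop0.png

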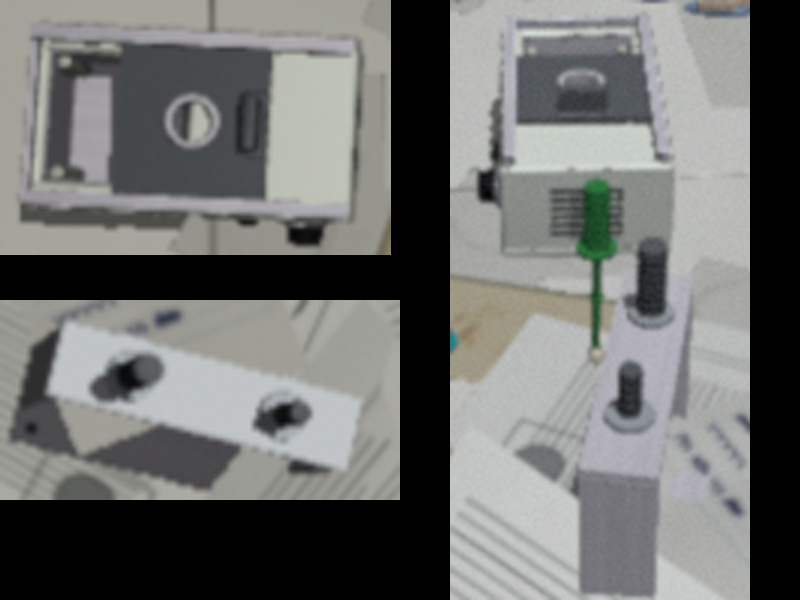

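The enlarged crop settles it: the left rack holder, with its handle top at about top px (356.7,201.7), has the thicker and taller grey handle, so it is the crown holder. The right one, at about (393,213), is thin and short, so it is empty. In the crop, the bush is at about top px (206.5,210.6) and the tab at about (223.5,211).

```bash
cat > h.py <<'E'
import numpy as np,cv2
from rig import state,cams
from scipy.spatial.transform import Rotation as R
def ext(n,s=None):
    c=cams.get_calibration(n)
    if n!="wrist": return c,c["extrinsics"]
    T=np.eye(4);T[:3,:3]=R.from_quat(s["ee_rot"]).as_matrix();T[:3,3]=s["tool_pos"]
    return c,T@c["mount"]
def ray(n,uv,s=None):
    c,E=ext(n,s);f=210/np.tan(np.radians(c["vertical_fov"]/2))
    K=np.array([[f,0,c["cx"]],[0,f,c["cy"]],[0,0,1]])
    p=cv2.undistortPoints(np.array([[uv]],float),K,np.array([c["k1"],0,0,0]))[0,0]
    return E[:3,3],E[:3,:3]@np.array([p[0],-p[1],-1])
def plane(n,uv,z,s=None):
    o,d=ray(n,uv,s);return (o+d*(z-o[2])/d[2]).round(1)
def tri(rs):
    A=sum(np.eye(3)-np.outer(d,d)/(d@d) for o,d in rs);b=sum((np.eye(3)-np.outer(d,d)/(d@d))@o for o,d in rs)
    return np.linalg.solve(A,b).round(1)
def tool(w,s):  # world vector -> tool axes, cm
    return (R.from_quat(s["ee_rot"]).inv().apply(w)/10).round(2)
E
python3 - <<'E'
from h import *
c=lambda x,y:(150+(x+.5)/3.4-.5,175+(y+.5)/3.4-.5)
d=lambda x,y:(320+(x+.5)/4-.5,185+(y+.5)/4-.5)
e=lambda x,y:(240+(x-450+.5)/3-.5,150+(y+.5)/3-.5)
print("bush top",plane("top",c(192,121),90),"side",plane("side",e(582,82),90))
print("tab",plane("top",c(249,122),106.5))
print("rails",[plane("top",c(*p),91) for p in((35,30),(357,45),(350,213),(23,198))])
print("crown",plane("top",d(147,367-300),163),"empty",plane("top",d(297,411-300),148))
print("side",plane("side",e(652,243),163),plane("side",e(629,369),148),tri([ray("top",d(147,67)),ray("side",e(652,243))]))
print("rack",[plane("top",d(*p),115) for p in((65,22),(362,100),(345,168),(50,94))])
E
```

```text
bush top [490.2 200.3  90. ] side [492.1 197.   90. ]
tab [487.9 162.6 106.5]
rails [array([549.3, 298.8,  91. ]), array([537.1,  95.6,  91. ]), array([430.6, 101.3,  91. ]), array([443.3, 305.7,  91. ])]
crown [ 498.4 -109.3  163. ] empty [ 476.1 -189.3  148. ]
side [ 498.5 -109.3  163. ] [ 475.7 -192.7  148. ] [ 498.4 -109.3  163. ]
rack [array([527.2, -76.9, 115. ]), array([ 483.5, -235.2,  115. ]), array([ 447.4, -224.6,  115. ]), array([489. , -67.9, 115. ])]
```

```bash
python3 -m jog '-10 -6 0 0 0 18 0; -20 -12 0 0 0 36 0; -30 -18 0 0 0 54 0; -40.2 -24.5 0 0 0 71.9 0; -40.2 -24.5 0 0 0 71.9 0; -40.2 -24.5 0 0 0 71.9 0; -40.2 -24.5 0 0 0 71.9 0; -40.2 -24.5 0 0 0 71.9 0; -40.2 -24.5 0 0 0 71.9 0; -40.2 -24.5 0 0 0 71.9 0; -40.2 -24.5 0 0 0 71.9 0; -40.2 -24.5 0 0 0 71.9 0; -40.2 -24.5 0 0 0 71.9 0; -40.2 -24.5 0 0 0 71.9 0; -40.2 -24.5 0 0 0 71.9 0; -40.2 -24.5 0 0 0 71.9 0' 40
python3 - <<'E'
from h import *
s=state();print(s["tool_pos"],R.from_quat(s["ee_rot"]).as_matrix().round(3),s["q"])
im=cams.camera("wrist");cv2.imwrite("pics/w1.png",im);np.save("w1.npy",s,allow_pickle=True)
E
```

```text
time: 1.48
tool_pos: [485.2, 136.8, 210.8]
ee_rot: [0.728, 0.686, -0.0, -0.0]
force: [0.4, 0.4, -0.3]
grip_width: -0.1
grasp_force: 0.0
[485.24794624 136.77856108 210.77167786] [[ 0.059  0.998 -0.   ]
 [ 0.998 -0.059  0.   ]
 [ 0.    -0.    -1.   ]] [1.82282606e-01 2.67661607e-01 1.76754113e+00 1.92936187e-04
 1.10666636e+00 2.41443779e-01]
```

View pics/w1.png

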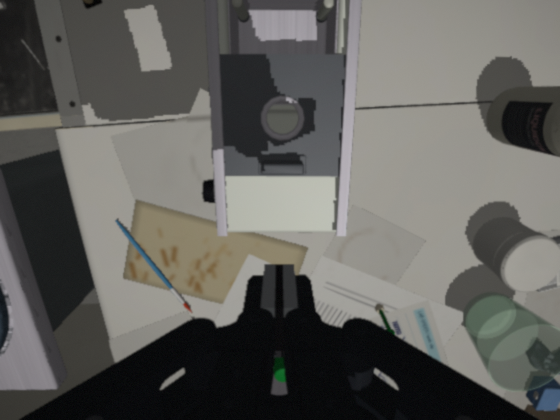

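The wrist view has up as +y. The bush rim is at about (283,117) and the tab top edge at about (283,158), with the shut fingers behind it at (280,270).

Run:
```python
from h import *
s=np.load("w1.npy",allow_pickle=True).item()
print(plane("wrist",(283,117),90,s),plane("wrist",(283,157),106.5,s))
```

```text
[493.1 201.2  90. ] [491.3 172.2 106.5]
```

```bash
python3 -m jog '-0.4 0.4 3 0 0 0 0; -0.4 0.4 6 0 0 0 0; -0.4 0.4 9 0 0 0 0; -0.4 0.4 10.6 0 0 0 0; -0.4 0.4 11.6 0 0 0 0; -0.4 0.4 11.6 0 0 0 0; -0.4 0.4 11.6 0 0 0 0; 0.2 0.4 11.6 0 0 0 0; 0.6 0.4 11.6 0 0 0 0; 1 0.4 11.6 0 0 0 0;1.4 0.4 11.6 0 0 0 0;1.8 0.4 11.6 0 0 0 0;2.2 0.4 11.6 0 0 0 0; 2.6 0.4 11.6 0 0 0 0; 3 0.4 11.6 0 0 0 0; 3.4 0.4 11.6 0 0 0 0; 3.8 0.4 11.6 0 0 0 0;4.2 0.4 11.6 0 0 0 0; 4.6 0.4 11.6 0 0 0 0; 4.6 0.4 11.6 0 0 0 0'
```

```text
time: 3.2
tool_pos: [492.8, 182.0, 94.8]
ee_rot: [0.728, 0.685, 0.0, 0.0]
force: [0.5, -0.7, 0.1]
grip_width: -0.1
grasp_force: 0.0
```

```bash
python3 -m jog '0.2 0 0 0 0 0 0; 0.4 0 0 0 0 0 0; 0.6 0 0 0 0 0 0; 0.8 0 0 0 0 0 0; 1 0 0 0 0 0 0'; python3 -m jog '0.1 0 0 0 0 0 0; 0.2 0 0 0 0 0 0; 0.3 0 0 0 0 0 0; 0.4 0 0 0 0 0 0'; python3 -m jog '0.1 0 0 0 0 0 0; 0.2 0 0 0 0 0 0'
python3 - <<'E'
from h import *
t=cams.camera("top");s=cams.camera("side")
r=lambda im,x,y,w,h,k:cv2.resize(im[y:y+h,x:x+w],None,fx=k,fy=k,interpolation=cv2.INTER_CUBIC)
cv2.imwrite("pics/p1.png",np.hstack([r(t,150,170,110,80,4),r(s,240,140,90,80,4)]))
E
```

```text
time: 3.62
tool_pos: [493.4, 191.5, 94.8]
ee_rot: [0.728, 0.685, -0.0, 0.0]
force: [0.2, 0.3, -0.1]
grip_width: 0.2
grasp_force: 0.0
time: 3.95
tool_pos: [493.6, 195.4, 94.8]
ee_rot: [0.728, 0.685, -0.0, -0.0]
force: [0.2, 0.5, -0.1]
grip_width: 0.2
grasp_force: 0.0
time: 4.12
tool_pos: [493.8, 197.4, 94.8]
ee_rot: [0.728, 0.685, 0.0, -0.0]
force: [-0.7, -0.8, 0.2]
grip_width: 0.6
grasp_force: 0.0
```

View pics/p1.png

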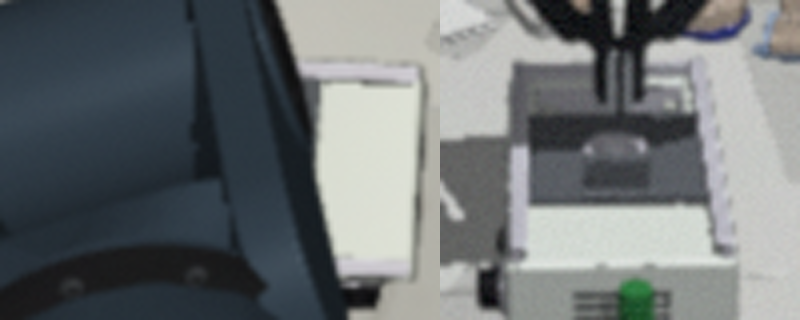

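The cover has not moved: the tab is still at about side px (284,182). The fingertips show at about (285,166), ahead of where I expected them, so I'll check the geometry by projection.

Run:
```python
from h import *
s=state();print(s["tool_pos"],s["grip_width"])
def proj(n,P,s=None):
    c,E=ext(n,s);f=210/np.tan(np.radians(c["vertical_fov"]/2))
    q=np.linalg.inv(E)@np.r_[P,1];a=np.array([q[0],-q[1]])/-q[2];a*=1+c["k1"]*(a@a);return (f*a+[c["cx"],c["cy"]]).round(1)
print(proj("side",s["tool_pos"]),proj("side",[491,200,90]),proj("side",[494,250,90]),proj("side",[488,162,106.5]),proj("side",[494,213,106.5]))
im=cams.camera("wrist");cv2.imwrite("pics/w2.png",im[:320,140:420])
```

```text
[493.74446753 197.45409553  94.79494674] 0.10123513628923723
[284.4 174.9] [283.  176.3] [282.2 165.6] [283.4 178.4] [283.8 166.8]
```

View pics/w2.png

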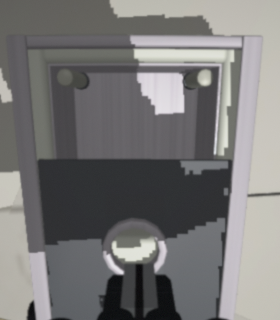

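Run:
```python
from h import *
s=state()
for p in((275,245),(275,159),(181,120),(378,120),(275,290)):print(p,plane("wrist",p,90,s))
c,E=ext("wrist",s);q=np.linalg.inv(E)@np.r_[s["tool_pos"],1];f=210/np.tan(np.radians(c["vertical_fov"]/2))
a=np.array([q[0],-q[1]])/-q[2];a*=1+c["k1"]*(a@a);print("tcp px",f*a+[c["cx"],c["cy"]],q)
im=cams.camera("wrist");cv2.imwrite("pics/w3.png",cv2.resize(im[200:400,160:400],None,fx=3,fy=3,interpolation=cv2.INTER_CUBIC))
```

```text
(275, 245) [493. 204.  90.]
(275, 159) [495.9 249.7  90. ]
(181, 120) [452.8 270.9  90. ]
(378, 120) [545.6 265.3  90. ]
(275, 290) [491.2 176.7  90. ]
tcp px [277.21749576 260.33155751] [  -0.82159197  -25.90980614 -181.30543843    1.        ]
```

View pics/w3.png

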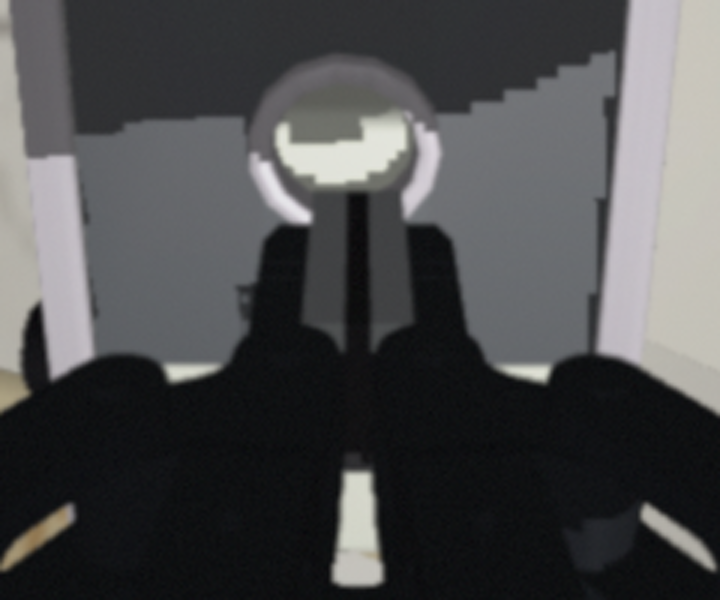

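The fingertips are at the bush edge and the tab's left end shows behind them at about crop (245,300), so the cover has moved 3 mm at most. I'll raise the tool, back off and measure again.

```bash
python3 -m jog '0 0 -2 0 0 0 0; 0 0 -4 0 0 0 0; 0 0 -6 0 0 0 0; -3 0 -8 0 0 0 0;-6 0 -10 0 0 0 0;-9 0 -10 0 0 0 0;-9 0 -10 0 0 0 0;-9 0 -10 0 0 0 0'
python3 - <<'E'
from h import *
s=state();print(s["tool_pos"],s["force"])
w=cams.camera("wrist");t=cams.camera("top");sd=cams.camera("side");np.save("w4.npy",s,allow_pickle=True)
cv2.imwrite("pics/t4r.png",t);cv2.imwrite("pics/w4r.png",w)
r=lambda im,x,y,w,h,k:cv2.resize(im[y:y+h,x:x+w],None,fx=k,fy=k,interpolation=cv2.INTER_CUBIC)
o=np.zeros((600,800,3),np.uint8)
for im,x,y in((r(w,180,0,220,300,2),0,0),(r(t,150,175,115,75,3),450,0),(r(sd,240,140,90,80,3.5),450,300)): o[y:y+im.shape[0],x:x+im.shape[1]]=im
cv2.imwrite("pics/p4.png",o)
E
```

```text
time: 4.98
tool_pos: [488.3, 106.5, 195.1]
ee_rot: [0.729, 0.684, 0.0, 0.0]
force: [0.3, 1.3, -0.3]
grip_width: -0.0
grasp_force: 0.0
[488.32355533 106.50380305 195.09857551] [ 0.33739761  1.25177238 -0.32974344]
```

View pics/p4.png

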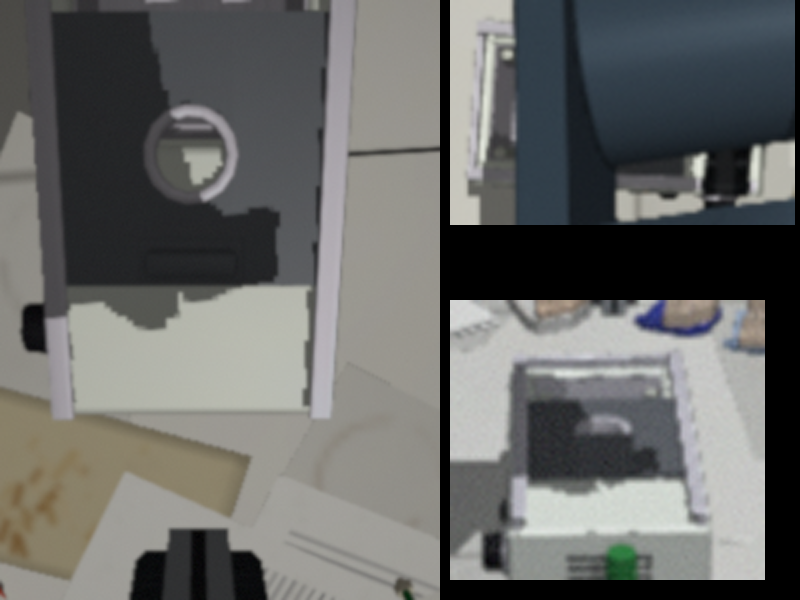

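The wrist crop shows the bush at full px (275.5,76.5), the tab at about (275,131), the plate's -y edge at about (275,143), and the rail ends at (211,208) and (340,208).

Run:
```python
from h import *
s=np.load("w4.npy",allow_pickle=True).item()
for p,z in(((275.5,76.5),90),((275,126),106.5),((275,137),106.5),((275,137),88),((275,143),85.5),((211,208),91),((340,208),91)):print(p,z,plane("wrist",p,z,s))
s=np.load("w1.npy",allow_pickle=True).item()
for p,z in(((283,117),90),((283,152),106.5),((283,172),106.5),((283,174),88),((283,176),85.5),((222,234),91),((344,234),91)):print(p,z,plane("wrist",p,z,s))
```

```text
(275.5, 76.5) 90 [492.7 200.8  90. ]
(275, 126) 106.5 [490.3 167.1 106.5]
(275, 137) 106.5 [489.8 159.4 106.5]
(275, 137) 88 [489.4 157.3  88. ]
(275, 143) 85.5 [489.1 152.4  85.5]
(211, 208) 91 [433.9 104.2  91. ]
(340, 208) 91 [538.4  97.6  91. ]
(283, 117) 90 [493.1 201.2  90. ]
(283, 152) 106.5 [491.6 176.1 106.5]
(283, 172) 106.5 [490.7 160.4 106.5]
(283, 174) 88 [490.6 154.7  88. ]
(283, 176) 85.5 [490.5 152.4  85.5]
(222, 234) 91 [434.  104.7  91. ]
(344, 234) 91 [541.3  98.4  91. ]
```

The cover is exactly where it was: bush y ≈ 201, tab y ≈ 163. I'll redo the push in checked stages, descending first and then pushing.

```bash
python3 -m jog '1 0 3 0 0 0 0; 2 0 6 0 0 0 0; 3 0 9 0 0 0 0; 3 0 10 0 0 0 0; 3 0 10 0 0 0 0;3 0 10 0 0 0 0'; python3 -m jog '0.2 0 0 0 0 0 0; 0.4 0 0 0 0 0 0;0.6 0 0 0 0 0 0; 0.8 0 0 0 0 0 0;1 0 0 0 0 0 0;1.2 0 0 0 0 0 0';python3 -m jog '0.2 0 0 0 0 0 0; 0.4 0 0 0 0 0 0;0.6 0 0 0 0 0 0; 0.8 0 0 0 0 0 0;1 0 0 0 0 0 0'
python3 - <<'E'
from h import *
s=state();print(s["tool_pos"],s["force"])
w=cams.camera("wrist");sd=cams.camera("side")
r=lambda im,x,y,w,h,k:cv2.resize(im[y:y+h,x:x+w],None,fx=k,fy=k,interpolation=cv2.INTER_CUBIC)
o=np.zeros((600,800,3),np.uint8)
for im,x,y in((r(w,180,100,220,200,2),0,0),(r(sd,240,140,90,100,4),440,0)): o[y:y+im.shape[0],x:x+im.shape[1]]=im
cv2.imwrite("pics/p5.png",o)
E
```

```text
time: 5.63
tool_pos: [490.3, 137.6, 95.2]
ee_rot: [0.728, 0.686, -0.0, -0.0]
force: [0.7, 0.3, 0.7]
grip_width: -0.3
grasp_force: 0.0
time: 6.13
tool_pos: [491.0, 149.6, 95.1]
ee_rot: [0.728, 0.685, 0.0, 0.0]
force: [-1.1, 0.3, -0.0]
grip_width: 0.0
grasp_force: 0.0
time: 6.55
tool_pos: [491.4, 159.6, 94.8]
ee_rot: [0.728, 0.685, -0.0, -0.0]
force: [0.5, -0.3, -0.5]
grip_width: 0.2
grasp_force: 0.0
[491.44697086 159.61221547  94.75495056] [ 0.54446687 -0.33684984 -0.52584856]
```

View pics/p5.png

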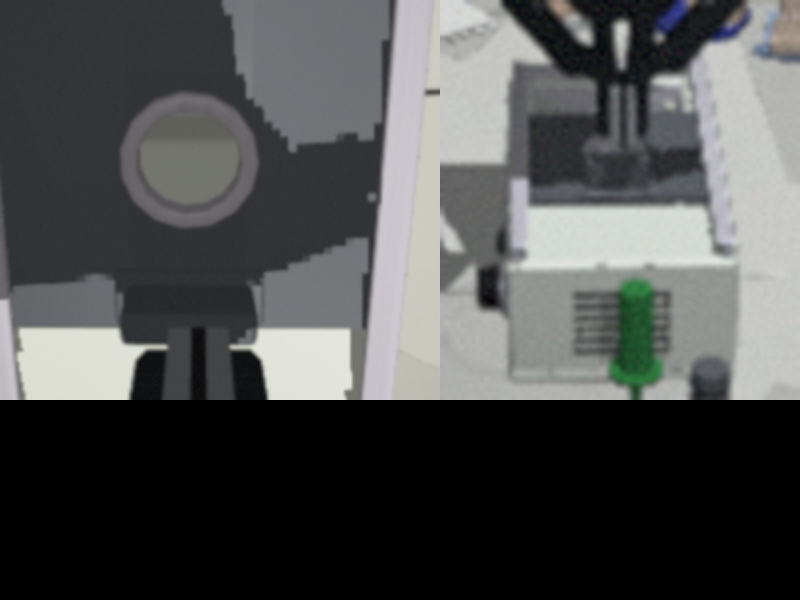

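The fingers are overlapping the tab's position with no contact force. In both the wrist and side views the shut fingertips end about 20 mm higher than the reported TCP (side crop (620,135)), so they are passing over the tab. I'll back off and descend in small steps with a force check.

```bash
python3 -m jog '-1.5 0 0 0 0 0 0; -2.6 0 0 0 0 0 0; -2.6 0 0 0 0 0 0; -2.6 0 0.3 0 0 0 0; -2.6 0 0.6 0 0 0 0; -2.6 0 0.8 0 0 0 0;-2.6 0 0.8 0 0 0 0'
python3 - <<'E'
from h import *
s=state();print(s["q"])
w=cams.camera("wrist");sd=cams.camera("side")
r=lambda im,x,y,w,h,k:cv2.resize(im[y:y+h,x:x+w],None,fx=k,fy=k,interpolation=cv2.INTER_CUBIC)
o=np.zeros((480,800,3),np.uint8)
for im,x,y in((r(w,210,200,140,160,3),0,0),(r(sd,255,150,60,80,6),440,0)): o[y:y+im.shape[0],x:x+im.shape[1]]=im
cv2.imwrite("pics/p6.png",o)
E
```

```text
time: 7.23
tool_pos: [489.6, 133.7, 86.2]
ee_rot: [0.728, 0.685, -0.0, -0.0]
force: [-0.3, 0.7, 0.9]
grip_width: -0.2
grasp_force: 0.0
[1.74844285e-01 4.47834828e-01 1.86677559e+00 3.88093229e-05
 8.27931772e-01 2.35432173e-01]
```

View pics/p6.png

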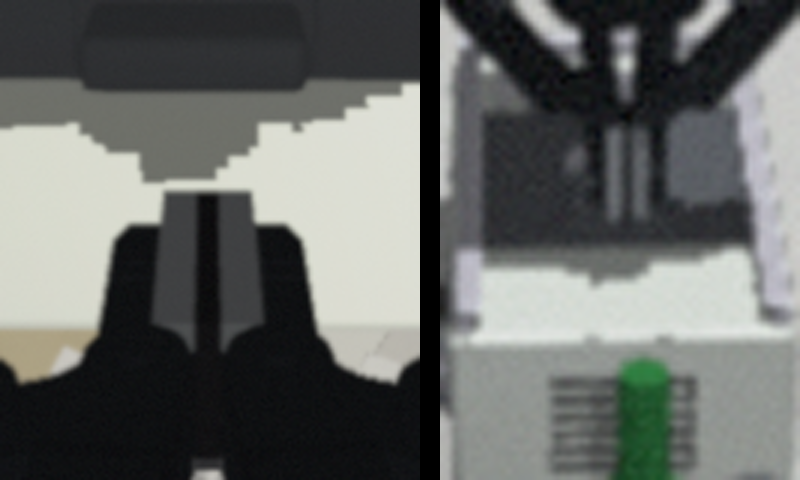

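The wrist crop shows the tip's front edge at full px (279,263), clear of the deck. The side crop shows the tip's rear edge at (285.5,186.5). I'll solve tip height and half-thickness from these two rays.

Run:
```python
from h import *
s=state()
for z in(86,95,100,105,110,115):print(z,plane("wrist",(279,263.5),z,s)[:2],plane("side",(285.3,186.3),z)[:2])
```

```text
86 [490.6 131.5] [492.1 163.4]
95 [490.9 136.2] [490.6 148.2]
100 [491.  138.7] [489.7 139.7]
105 [491.2 141.3] [488.8 131.3]
110 [491.3 143.9] [487.9 122.8]
115 [491.5 146.5] [487.  114.4]
```

Tip height comes out at about 108 with TCP z at 86, so the shut fingers end about 22 mm short of the reported TCP. I'll lower 12 mm more with force monitoring, then push.

```bash
python3 -m jog '0 0 0.3 0 0 0 0; 0 0 0.6 0 0 0 0;0 0 0.6 0 0 0 0'; python3 -m jog '0 0 0.3 0 0 0 0; 0 0 0.6 0 0 0 0;0 0 0.6 0 0 0 0'; python3 -m jog '0.3 0 0 0 0 0 0; 0.6 0 0 0 0 0 0;0.9 0 0 0 0 0 0; 1.2 0 0 0 0 0 0;1.5 0 0 0 0 0 0;1.8 0 0 0 0 0 0;2 0 0 0 0 0 0'; python3 -m jog '0.3 0 0 0 0 0 0; 0.6 0 0 0 0 0 0;0.9 0 0 0 0 0 0;1.2 0 0 0 0 0 0'
```

```text
time: 7.58
tool_pos: [489.5, 133.5, 80.2]
ee_rot: [0.728, 0.685, -0.0, -0.0]
force: [0.1, 1.1, -0.5]
grip_width: 0.3
grasp_force: 0.0
time: 7.83
tool_pos: [489.6, 133.4, 74.2]
ee_rot: [0.728, 0.685, -0.0, -0.0]
force: [-0.6, 0.9, -0.4]
grip_width: 0.2
grasp_force: 0.0
time: 8.42
tool_pos: [491.2, 153.7, 74.9]
ee_rot: [0.728, 0.685, 0.0, 0.0]
force: [0.4, -2.5, 0.5]
grip_width: -0.0
grasp_force: 1.0
time: 8.75
tool_pos: [491.9, 165.7, 74.9]
ee_rot: [0.728, 0.685, 0.0, 0.0]
force: [-0.2, -1.8, 2.2]
grip_width: -0.2
grasp_force: 1.1
```

Contact at about 2 N, so the cover is moving. I'll continue to the stop.

```bash
python3 -m jog '0.3 0 0 0 0 0 0; 0.6 0 0 0 0 0 0;0.9 0 0 0 0 0 0; 1.2 0 0 0 0 0 0;1.5 0 0 0 0 0 0;1.8 0 0 0 0 0 0;2.1 0 0 0 0 0 0;2.4 0 0 0 0 0 0'; python3 -m jog '0.2 0 0 0 0 0 0; 0.4 0 0 0 0 0 0;0.5 0 0 0 0 0 0;0.6 0 0 0 0 0 0'; python3 -m jog '0.1 0 0 0 0 0 0; 0.2 0 0 0 0 0 0;0.3 0 0 0 0 0 0'; python3 -m jog '0.1 0 0 0 0 0 0; 0.2 0 0 0 0 0 0;0.3 0 0 0 0 0 0'
```

```text
time: 9.42
tool_pos: [493.3, 189.6, 74.8]
ee_rot: [0.728, 0.685, 0.0, 0.0]
force: [1.2, -2.9, 1.1]
grip_width: -0.3
grasp_force: 1.1
time: 9.75
tool_pos: [493.6, 195.4, 74.8]
ee_rot: [0.728, 0.685, -0.0, -0.0]
force: [0.8, -0.7, -0.0]
grip_width: 0.1
grasp_force: 1.0
time: 10.0
tool_pos: [493.8, 198.4, 74.8]
ee_rot: [0.728, 0.685, -0.0, -0.0]
force: [0.5, -2.1, 1.0]
grip_width: -0.3
grasp_force: 1.0
time: 10.25
tool_pos: [493.8, 199.2, 74.8]
ee_rot: [0.728, 0.686, -0.002, 0.001]
force: [0.8, -26.5, 7.6]
grip_width: 0.1
grasp_force: 13.2
```

The end stop was felt at 26 N, so the cover is home. I'll back off, rise, and measure the bush and the plate edge numerically.

```bash
python3 -m jog '-0.5 0 0 0 0 0 0; -2 0 0 0 0 0 0; -2 0 0 0 0 0 0; -2 0 -3 0 0 0 0;-2 0 -6 0 0 0 0;-2 0 -9 0 0 0 0; -2 0 -13 0 0 0 0; -2 0 -17 0 0 0 0; -2 0 -17 0 0 0 0; -2 0 -17 0 0 0 0'
python3 - <<'E'
from h import *
s=state();w=cams.camera("wrist");cv2.imwrite("pics/w7.png",w);np.save("w7.npy",s,allow_pickle=True);print(s["tool_pos"])
g=cv2.medianBlur(cv2.cvtColor(w,cv2.COLOR_BGR2GRAY),3)
c=cv2.HoughCircles(g[:,180:400],cv2.HOUGH_GRADIENT,1,20,param1=80,param2=14,minRadius=10,maxRadius=40)
for x,y,r in c[0][:8]:print(x+180,y,r,plane("wrist",(x+180,y),90,s))
E
```

```text
time: 11.08
tool_pos: [493.5, 182.1, 246.8]
ee_rot: [0.728, 0.685, 0.002, 0.001]
force: [-0.6, 0.2, -0.6]
grip_width: 0.1
grasp_force: 0.0
[493.51018308 182.13061334 246.78220677]
277.5 108.5 21.7 [498.  252.1  90. ]
214.5 289.5 35.0 [420.2  72.9  90. ]
268.5 294.5 29.2 [476.8  63.4  90. ]
292.5 290.5 19.6 [502.4  66.7  90. ]
233.5 145.5 12.0 [455.7 221.9  90. ]
275.5 52.5 21.7 [499.1 298.2  90. ]
355.5 333.5 15.2 [570.    6.9  90. ]
```

```bash
python3 -m jog '-4 0.2 0 0 0 2 1; -8 0.4 0 0 0 4 1; -12 0.6 0 0 0 6 1; -16 0.8 0 0 0 8 1; -20 1 0 0 0 10 1; -24 1.2 0 0 0 12 1; -28 1.3 0 0 0 12 1; -31.5 1.4 0 0 0 12 1; -33 1.4 0 0 0 12 1; -33 1.4 0 0 0 12 1; -33 1.4 0 0 0 12 1; -33 1.4 0 0 0 12 1' 40
python3 - <<'E'
from h import *
s=state();w=cams.camera("wrist");t=cams.camera("top");sd=cams.camera("side")
for n,i in(("w8",w),("t8",t),("s8",sd)):cv2.imwrite(f"pics/{n}.png",i)
np.save("w8.npy",s,allow_pickle=True)
M=R.from_quat(s["ee_rot"]).as_matrix();print(M.round(3))
def circ(im,x0,y0,x1,y1,r0,r1,k,n,z,s=None):
    g=cv2.resize(cv2.cvtColor(im[y0:y1,x0:x1],cv2.COLOR_BGR2GRAY),None,fx=k,fy=k,interpolation=cv2.INTER_CUBIC)
    c=cv2.HoughCircles(g,cv2.HOUGH_GRADIENT,1,10,param1=80,param2=16,minRadius=int(r0*k),maxRadius=int(r1*k))
    if c is None: print(n,"none");return
    for x,y,r in c[0][:5]:
        p=(x0+(x+.5)/k-.5,y0+(y+.5)/k-.5);print(n,np.round(p,1),round(r/k,1),plane(n,p,z,s))
circ(t,165,185,225,240,6,10,4,"top",90)
circ(w,180,50,400,300,8,22,3,"wrist",163,s)
# dark blob of handle near the expected pixel
def proj(n,P,s=None):
    c,E=ext(n,s);f=210/np.tan(np.radians(c["vertical_fov"]/2))
    q=np.linalg.inv(E)@np.r_[P,1];a=np.array([q[0],-q[1]])/-q[2];a*=1+c["k1"]*(a@a);return (f*a+[c["cx"],c["cy"]]).round(1)
print("expected",proj("wrist",[498.4,-109.3,163],s),proj("wrist",[498.4,-109.3,119],s),proj("wrist",[476,-190,148],s),proj("wrist",s["tool_pos"],s))
for n,i in(("wrist",w),):
    m=(cv2.cvtColor(i,cv2.COLOR_BGR2GRAY)<75).astype(np.uint8)
    N,l,st,c=cv2.connectedComponentsWithStats(m)
    for k in range(1,N):
        if st[k,4]>150:print(st[k],c[k].round(1))
E
```

```text
time: 12.13
tool_pos: [486.4, -147.8, 243.8]
ee_rot: [0.796, 0.606, -0.0, -0.001]
force: [-0.3, -0.2, 0.3]
grip_width: 85.3
grasp_force: 0.0
[[ 0.267  0.964 -0.002]
 [ 0.964 -0.267  0.001]
 [ 0.001 -0.002 -1.   ]]
top [181.8 208.8] 8.1 [494.2 252.3  90. ]
wrist [353.2 208.2] 18.5 [ 540.7 -160.6  163. ]
wrist [226.2 144.8] 16.2 [464.5 -91.2 163. ]
wrist [281.5 242.2] 15.1 [ 482.2 -172.9  163. ]
wrist [229.5 143.8] 19.1 [467.  -91.2 163. ]
wrist [281.5 156.5] 10.8 [ 499.6 -109.5  163. ]
expected [279.8 156.7] [279.8 147.5] [279.6 254.9] [277.3 260.6]
[    0     0   560   420 67789] [186.2 293.1]
[ 432    0   47   58 1166] [452.3  17.2]
[ 353    9   51   38 1087] [380.3  27.7]
[209  13  34  38 923] [225.2  31.9]
[550  55  10  40 305] [555.2  72.3]
[ 246   97   60   71 2675] [278.3 129.1]
[247 139  11  72 530] [252.4 175.8]
[123 143  54  32 908] [146.4 158.9]
[549 205  11  50 296] [555.7 235.1]
[269 228  20  33 365] [279.  242.5]
[526 264  34  16 156] [544.  270.8]
```

The handle circle in the wrist view is at (281.5,156.5), giving (499.6,-109.5). The top and side views gave (498.4,-109.3), so they agree. The home bush from the top view is (494.2,252.3). I'll go over the handle and descend.

```bash
python3 -m jog '2 0.1 0 0 0 0 1; 4 0.2 0 0 0 0 1; 4 0.2 2 0 0 0 1; 4 0.2 5 0 0 0 1; 4 0.2 8 0 0 0 1; 4 0.2 10.5 0 0 0 1; 4 0.2 12.5 0 0 0 1; 4 0.2 13.5 0 0 0 1; 4 0.2 13.9 0 0 0 1; 4 0.2 13.9 0 0 0 1;4 0.2 13.9 0 0 0 1'
python3 - <<'E'
from h import *
s=state();print(s["tool_pos"].round(1),s["force"].round(1))
for n in("wrist","side","top"):cv2.imwrite(f"pics/{n}9.png",cams.camera(n))
w=cv2.imread("pics/wrist9.png");g=cv2.cvtColor(w,cv2.COLOR_BGR2GRAY)
def proj(n,P,s=None):
    c,E=ext(n,s);f=210/np.tan(np.radians(c["vertical_fov"]/2))
    q=np.linalg.inv(E)@np.r_[P,1];a=np.array([q[0],-q[1]])/-q[2];a*=1+c["k1"]*(a@a);return (f*a+[c["cx"],c["cy"]]).round(1)
print(proj("wrist",[499,-109.4,163],s),proj("wrist",[499,-109.4,119],s))
k=3;x0,y0=200,150
c=cv2.HoughCircles(cv2.resize(g[150:400,200:360],None,fx=k,fy=k,interpolation=cv2.INTER_CUBIC),cv2.HOUGH_GRADIENT,1,10,param1=80,param2=16,minRadius=33,maxRadius=75)
for x,y,r in c[0][:5]:print(x/k+x0,y/k+y0,r/k,plane("wrist",(x/k+x0,y/k+y0),163,s))
for v in range(180,400,12):print(v," ".join(f"{a:3d}" for a in g[v,150:410:10]))
E
```

```text
time: 13.2
tool_pos: [499.9, -110.8, 106.8]
ee_rot: [0.796, 0.605, 0.0, 0.001]
force: [0.4, -0.3, 0.6]
grip_width: 85.6
grasp_force: 0.0
[ 499.9 -110.8  106.8] [ 0.4 -0.3  0.6]
[273.4 327.4] [274.6 270. ]
277.5 324.8333 19.466667 [ 500.8 -108.7  163. ]
273.5 325.8333 18.266666 [ 499.2 -108.7  163. ]
180 154 156 142 156 138 126 131 114  77  62  62  61  60  61  63  61  62 151 139 135 152 138 112 152 144 150
192 156 156 114 157 132 141 158 149  76  74  75  75  76  76  76  77  74 148 151 135 146 152 137 149 151 147
204 157 157 153 118  95  95  95 135 139  76  75  74  76  75  77  77  73  98 151 147 136 152 152 114 140 151
216 156 157 157  92  95  96  96 145  75  73  74  75  77  76  77  76  74 178 121 152 147 135 152 147  98 150
228 155 156 157 142  95  95  95 150  73  74  75  75  76  75  76  77  75 178 129 149 150 144 114 151 144 151
240 156 137 157 149 145 156 152 129  77  74  75  74  75  76  76 158  74 146 151  74 144 151 113 135 150 148
252 155 155 156 152 108 144 157 147 118  73  76  55  61  62  58  76  75 150 150 149 146 147 151  91 146 149
264 154 155 156 156 156 156 156 156 118  74
[... 552 characters left out ...]
  34  35 166 171 147 145 146 153 157 156  27   6   8
336   5   6   5 124 142 126 138 140 131 146 156  43  34  34  34 164 166 154 153 155 155 155 155 155   9   6
348   6   9 128 143 137 130 144 124 144 135 154 149 151 153 151 160 163 146 145 146 153 153 154 153  18   9
360   7   6 113 139 130 146 130 138 138 134 152 148 148 149 149 157 161 146 146 146 146 145 144 148 135   9
372   9   9 109 132 141 144 123 145 128 147 149 147 145 146 144 153 156 138 147 146 145 145 145 134 123   8
384   9   6  12 127 144 137 133 144 130 146 147  72  52  82  59 150 152 150 148 151 148 145 142 132   8   9
396  10   7  11  29 141 139 132  15   9  10   6  10   7  13   9   8   7  11   9 121 147 146 142   9  10   7
```

```bash
python3 -m jog '0.1 -0.1 0.3 0 0 0 1; 0.1 -0.1 0.6 0 0 0 1; 0.1 -0.1 0.6 0 0 0 1; 0.1 -0.1 0.6 0 0 0 0.4; 0.1 -0.1 0.6 0 0 0 0.3; 0.1 -0.1 0.6 0 0 0 0.3; 0.1 -0.1 0.6 0 0 0 0.3;0.1 -0.1 0.6 0 0 0 0.3'; python3 -m jog '0 0 0 0 0 0 0.25; 0 0 0 0 0 0 0.2;0 0 0 0 0 0 0.15; 0 0 0 0 0 0 0.1; 0 0 0 0 0 0 0.05;0 0 0 0 0 0 0;0 0 0 0 0 0 0;0 0 0 0 0 0 0;0 0 0 0 0 0 0;0 0 0 0 0 0 0' 40
```

```text
time: 14.02
tool_pos: [498.6, -109.7, 99.8]
ee_rot: [0.796, 0.605, 0.0, 0.0]
force: [0.1, 0.1, 0.7]
grip_width: 26.0
grasp_force: 0.0
time: 14.85
tool_pos: [498.7, -109.7, 99.9]
ee_rot: [0.796, 0.605, 0.0, 0.0]
force: [-0.7, 0.4, 4.3]
grip_width: 14.9
grasp_force: 39.1
```

```bash
python3 -m jog '0 0 -0.3 0 0 0 0; 0 0 -1 0 0 0 0; 0 0 -2 0 0 0 0; 0 0 -3.5 0 0 0 0; 0 0 -5 0 0 0 0; 0 0 -6.5 0 0 0 0; 0 0 -8 0 0 0 0; 0 0 -9.5 0 0 0 0; 0 0 -11 0 0 0 0; 0 0 -12.5 0 0 0 0; 0 0 -14 0 0 0 0; 0 0 -15 0 0 0 0; 0 0 -16 0 0 0 0; 0 0 -16 0 0 0 0; 0 0 -16 0 0 0 0'
python3 - <<'E'
from h import *
s=state();print(s["tool_pos"].round(1),R.from_quat(s["ee_rot"]).as_matrix()[:,2].round(4))
def proj(n,P,s=None):
    c,E=ext(n,s);f=210/np.tan(np.radians(c["vertical_fov"]/2))
    q=np.linalg.inv(E)@np.r_[P,1];a=np.array([q[0],-q[1]])/-q[2];a*=1+c["k1"]*(a@a);return (f*a+[c["cx"],c["cy"]]).round(1)
sd=cams.camera("side");t=cams.camera("top");cv2.imwrite("pics/s10.png",sd);cv2.imwrite("pics/t10.png",t);cv2.imwrite("pics/w10.png",cams.camera("wrist"))
o=s["tool_pos"]+[0,0,27-99.9]
for h in(0,11,52,88,92):print(h,proj("side",o+[0,0,h]))
b=proj("side",o).astype(int)
hsv=cv2.cvtColor(sd,cv2.COLOR_BGR2HSV)
for v in range(b[1]-50,b[1]+9,2):print(v," ".join(f"{a:3d}" for a in cv2.cvtColor(sd,cv2.COLOR_BGR2GRAY)[v,b[0]-14:b[0]+15]))
print("empty",proj("side",[476,-190,148]))
E
```

```text
time: 16.1
tool_pos: [498.6, -109.6, 259.9]
ee_rot: [0.796, 0.605, 0.0, 0.0]
force: [-0.3, 0.1, -1.4]
grip_width: 15.0
grasp_force: 39.0
[ 498.6 -109.6  259.9] [ 4.e-04 -1.e-04 -1.e+00]
0 [307.4 218.4]
11 [307.6 212.5]
52 [308.3 189.9]
88 [308.9 168.9]
92 [309.  166.5]
168  97  96  97  97  95  93  87  84  83  96 104 108  95  77  70  77  78  80  80  61  60  62  80  85  99 153 195 202 185
170  91  97  98  93  95  95  94  89  89 103 117 140 140 142 143 146 146 148 148 139 121 124 112 111 146 190 206 204 198
172  95  98  92  92  96  96  95  96  95  92  88  92 118 117 110 106 110 117 123 131 130 149 169 190 200 202 204 202 203
174  95  95  97  94  91  96  96  93  95  94  95 107 140 162 120  88  87 118 164 191 203 205 204 204 203 203 204 201 205
176  93  86  91  95  92  89  92  90  92  92  92  87 118 159 123  84  90 119 174 202 201 199 203 205 205 203 203 204 201
178  82  83  85  81  79  84  86  81  89  90  93  96 128 165 118  84  89 129 190 204 202 201 204 200 205 205 204 204 201
180 172 174 174 177 179 188 192 194 192 199 198 185 144 141 102  79  90 129 190 201 201 199 202 203 204 201 20
[... 2089 characters left out ...]
 150 143 132 135 151 168 170 164 163 150 147 150 166 197 202 201 202 202 199 203
218  77 108 108 105 117 145 150 152 151 148 145 135 135 130 136 143 157 153 146 149 147 165 196 203 201 201 205 199 202
220  87 112 116 104 113 142 149 150 149 148 144 143 142 147 143 143 146 150 147 149 153 174 199 204 202 200 202 201 201
222  70  91  87  96 118 146 151 148 151 151 146 149 147 148 149 152 150 150 150 148 156 178 195 204 200 202 201 199 204
224  69  80  78  81 114 142 148 150 149 149 149 150 151 149 147 147 152 147 146 150 153 176 198 201 203 202 197 199 204
226  89 116 108 101 116 141 150 149 146 146 149 148 145 146 147 148 149 149 148 151 156 183 198 200 201 202 198 203 198
empty [299.3 271.5]
```

The side view puts the ring at row ~190.5 and the crown end at ~219, against predictions of 189.9 and 218.4. So the holder hangs straight and its grip height is known. I'll carry it over the bush at a safe height.

```bash
python3 -m jog '1 -0.3 0 0 0 0 0; 3 -0.9 0 0 0 0 0; 5.5 -1.6 0 0 0 0 0; 8 -2.3 0 0 0 0 0; 10.5 -3 0 0 0 0 0; 13 -3.7 0 0 0 0 0; 15.5 -4.5 0 0 0 0 0; 18 -5.2 0 0 0 0 0; 20.5 -5.9 0 0 0 0 0; 23 -6.6 0 0 0 0 0; 25.5 -7.3 0 0 0 0 0; 28 -8.1 0 0 0 0 0; 30.5 -8.8 0 0 0 0 0; 32.5 -9.4 0 0 0 0 0; 34 -9.8 0 0 0 0 0; 34.8 -10 0 0 0 0 0; 34.8 -10 0 0 0 0 0; 34.8 -10 0 0 0 0 0; 34.8 -10 0 0 0 0 0'; python3 -m jog '0 0 1 0 0 0 0; 0 0 2.5 0 0 0 0;0 0 4 0 0 0 0; 0 0 5 0 0 0 0; 0 0 6 0 0 0 0; 0 0 6 0 0 0 0;0 0 6 0 0 0 0; 0 0 6 0 0 0 0'
python3 - <<'E'
from h import *
s=state();print(s["tool_pos"].round(1),R.from_quat(s["ee_rot"]).as_matrix().round(4))
w=cams.camera("wrist");sd=cams.camera("side");t=cams.camera("top");np.save("w11.npy",s,allow_pickle=True)
for n,i in(("w11",w),("s11",sd),("t11",t)):cv2.imwrite(f"pics/{n}.png",i)
def proj(n,P,s=None):
    c,E=ext(n,s);f=210/np.tan(np.radians(c["vertical_fov"]/2))
    q=np.linalg.inv(E)@np.r_[P,1];a=np.array([q[0],-q[1]])/-q[2];a*=1+c["k1"]*(a@a);return (f*a+[c["cx"],c["cy"]]).round(1)
o=s["tool_pos"]-[0,0,72.9];print(o)
for h in(0,11,52,92,120):print(h,"w",proj("wrist",o+[0,0,h],s),"s",proj("side",o+[0,0,h]))
B=np.array([494.5,252.3,90]);print("bush w",proj("wrist",B,s),"s",proj("side",B),[proj("side",B+d) for d in([17.5,0,0],[-17.5,0,0],[0,17.5,0],[0,-17.5,0])])
gw=cv2.cvtColor(w,cv2.COLOR_BGR2GRAY);b=proj("wrist",B,s).astype(int);print("wrist",b)
for v in range(b[1]-36,b[1]+37,4):print(v," ".join(f"{a:3d}" for a in gw[v,b[0]-36:b[0]+37:2]))
gs=cv2.cvtColor(sd,cv2.COLOR_BGR2GRAY);b=proj("side",B).astype(int);print("side",b)
for v in range(b[1]-28,b[1]+8):print(v," ".join(f"{a:3d}" for a in gs[v,b[0]-14:b[0]+15]))
E
```

```text
time: 17.83
tool_pos: [495.1, 251.7, 259.7]
ee_rot: [0.796, 0.605, -0.0, 0.0]
force: [-0.5, -0.1, -0.4]
grip_width: 14.8
grasp_force: 39.0
time: 18.5
tool_pos: [495.5, 252.5, 200.4]
ee_rot: [0.796, 0.605, 0.0, 0.0]
force: [0.3, -0.7, -0.4]
grip_width: 15.0
grasp_force: 39.0
[495.5 252.5 200.4] [[ 2.672e-01  9.636e-01  8.000e-04]
 [ 9.636e-01 -2.672e-01  4.000e-04]
 [ 6.000e-04  7.000e-04 -1.000e+00]]
[495.51582468 252.4749484  127.46598296]
0 w [277.6 214.3] s [282.7 150.2]
11 w [277.6 219.6] s [282.6 145.8]
52 w [277.4 244.1] s [282.6 128.8]
92 w [277.1 279.1] s [282.5 111.5]
120 w [276.8 315. ] s [282.5  99.1]
bush w [276.6 199.8] s [282.3 165.1] [array([289.9, 164.7]), array([274.6, 165.5]), array([281.5, 161.6]), array([283. , 168.7])]
wrist [276 199]
163  41  42  41  41  41  41  41  40  41  41  40  41  41  52  57  86  99 100 100 101 101 102 103 104 103 102 101 101 101 101 102 102 101 102 103 103 102
167  40  42  42  38  40  41  42  40  40  41  42  52  86  98 100 100 100 101 100 101 101 102 102 104 104 103 102 101 101 101 102 102 102 102 102 103 103
171  41  40  40  42  41  41  4
[... 6188 characters left out ...]
  91  88  91  92 105 102  99 100  96  99  96  94  94  95  90  93  91 100  91  81  91  90  91  89  93
168  88  90  91  91  91  93  85  77  89  97  93  95  99  97 100  99  96  92  96  91  92  89  88  81  89  86  92  87  90
169  89  90  91  86  91  87  84  76  69  75  74  70  73  72  71  72  75  75  76  72  70  68  67  77  90  94  91  90  89
170  90  90  89  89  88  95  91  75  68  62  64  69  63  60  59  56  60  56  63  60  64  58  71  74  91  93  93  84  91
171  89  91  90  92  90  94  90  81  63  61  62  63  60  63  64  63  60  62  62  62  62  60  69  79  90  93  89  89  89
172  90  93  90  91  89  87  85  81  65  59  55  61  60  64  59  56  66  57  61  57  63  61  68  70  84  91  92  88  92
```

In the wrist view the bush is centred at (278,199) and the stem at u≈279. In the side view the bush is at u≈282.5 and the crown at 282.55. So the holder is centred to within about 0.5 mm. I'll shift tool y by -0.6 mm and lower 89 mm.

```bash
python3 -m jog '0 -0.06 0 0 0 0 0; 0 -0.06 0 0 0 0 0; 0 -0.06 0.7 0 0 0 0; 0 -0.06 1.4 0 0 0 0; 0 -0.06 2.1 0 0 0 0; 0 -0.06 2.8 0 0 0 0; 0 -0.06 3.4 0 0 0 0; 0 -0.06 4 0 0 0 0; 0 -0.06 4.6 0 0 0 0; 0 -0.06 5.2 0 0 0 0;0 -0.06 5.8 0 0 0 0; 0 -0.06 6.4 0 0 0 0;0 -0.06 7 0 0 0 0; 0 -0.06 7.6 0 0 0 0; 0 -0.06 8.2 0 0 0 0; 0 -0.06 8.6 0 0 0 0; 0 -0.06 8.8 0 0 0 0; 0 -0.06 8.95 0 0 0 0; 0 -0.06 8.95 0 0 0 0; 0 -0.06 8.95 0 0 0 0'; python3 -m jog '0 0 0 0 0 0 0;0 0 0 0 0 0 0;0 0 0 0 0 0 0;0 0 0 0 0 0 0'
python3 - <<'E'
from h import *
s=state();print(s["tool_pos"].round(2),s["force"].round(1),R.from_quat(s["ee_rot"]).as_matrix()[:,2].round(4))
sd=cams.camera("side");w=cams.camera("wrist");cv2.imwrite("pics/s12.png",sd);cv2.imwrite("pics/w12.png",w);np.save("w12.npy",s,allow_pickle=True)
print("z",np.mean([(cams.camera("side") is None) or state()["tool_pos"][2] for _ in range(6)]))
def proj(n,P,s=None):
    c,E=ext(n,s);f=210/np.tan(np.radians(c["vertical_fov"]/2))
    q=np.linalg.inv(E)@np.r_[P,1];a=np.array([q[0],-q[1]])/-q[2];a*=1+c["k1"]*(a@a);return (f*a+[c["cx"],c["cy"]]).round(1)
o=s["tool_pos"]-[0,0,72.9]
for h in(47,52,57,92):print(h,"w",proj("wrist",o+[0,0,h],s),"s",proj("side",o+[0,0,h]))
gs=cv2.cvtColor(sd,cv2.COLOR_BGR2GRAY)
for v in range(146,173):print(v," ".join(f"{a:3d}" for a in gs[v,268:298]))
gw=cv2.cvtColor(w,cv2.COLOR_BGR2GRAY);b=proj("wrist",[494.7,252.6,90],s).astype(int);print("wrist",b)
for v in range(b[1]-36,b[1]+33,4):print(v," ".join(f"{a:3d}" for a in gw[v,b[0]-42:b[0]+43:2]))
E
```

```text
time: 20.32
tool_pos: [494.7, 252.7, 110.5]
ee_rot: [0.796, 0.605, 0.0, 0.0]
force: [-0.1, 0.1, -1.1]
grip_width: 15.1
grasp_force: 39.0
time: 20.65
tool_pos: [494.6, 252.6, 110.4]
ee_rot: [0.796, 0.605, 0.0, 0.0]
force: [0.1, 1.0, -0.3]
grip_width: 14.6
grasp_force: 39.0
[494.62 252.6  110.42] [ 0.1  1.  -0.3] [ 2.e-04  1.e-04 -1.e+00]
z 110.30567792056912
47 w [277.4 240.6] s [282.3 167.2]
52 w [277.4 244.1] s [282.3 165.2]
57 w [277.4 247.7] s [282.3 163.3]
92 w [277.1 279.2] s [282.2 149.4]
146 141 142 138 146 133  87  56  75  91  77  37  31  38  49  48  42  42  58  91  95  62  39  58 109 126  90  50  51  57  63
147 134 138 142 144 141 123 107 102  99  76  45  29  39  49  43  48  44  59  93  89  65  59 100 158 172 137  90  60  57  53
148 144 144 142 160 168 166 160 149 107  78  41  35  42  45  50  46  43  58  88  94  84 110 150 187 196 180 146 125 116  99
149 169 167 162 180 188 191 186 168 117  82  51  47  44  42  40  48  38  52  84  96 115 160 186 199 199 197 192 185 183 163
150 188 187 187 193 193 192 192 184 146  98  87  89  82  61  63  66  58  53  75  96 140 181 200 200 196 
[... 5231 characters left out ...]
  98  98  98  98  99  98  82  67  67  67  67  62  31  28  67  79  80  79  78  79  79  79  76  77  79  78  79  77  79  78  60  25  39  66  68  68  67  69  95 106 106 106 106
268  97  99  98  97  98  95  72  64  64  63  63  57  19  17  64  80  78  65  43  39  37  38  39  36  39  39  49  68  79  79  52  15  28  61  63  63  64  63  82 104 106 106 106
272  97  98  97  97  97  88  65  63  64  63  63  47  14  17  62  56  37  24  17  19  25  31  34  30  24  18  19  27  42  68  51  13  17  55  63  64  63  64  69  98 105 105 104
276  30  17  18  15  19  50  64  64  64  64  62  39  12  13  38  22  29  35  36  34  30  25  27  29  30  34  37  37  26  25  30  15  13  50  64  63  63  64  63  43  17  16  15
```

In the wrist view, ring and stem are centred at u≈279.2 against 279.1 for the bush. In v the two differ by about 1 px (under 1 mm), and the ring height is 0.5 mm low. I'll trim by 0.5 mm up, settle and hand in.

```bash
python3 -m jog '0.02 0 -0.03 0 0 0 0; 0.04 0 -0.05 0 0 0 0; 0.04 0 -0.05 0 0 0 0; 0.04 0 -0.05 0 0 0 0; 0.04 0 -0.05 0 0 0 0; 0.04 0 -0.05 0 0 0 0; 0.04 0 -0.05 0 0 0 0; 0.04 0 -0.05 0 0 0 0; 0.04 0 -0.05 0 0 0 0; 0.04 0 -0.05 0 0 0 0; 0.04 0 -0.05 0 0 0 0; 0.04 0 -0.05 0 0 0 0'
python3 - <<'E'
from rig import state,workorder
s=state();print(s["tool_pos"].round(2),s["force"].round(1),abs(s["dq"]).max())
print(workorder.sign_off())
E
```

```text
time: 22.05
tool_pos: [494.7, 253.0, 110.8]
ee_rot: [0.796, 0.605, -0.0, -0.0]
force: [-0.0, -0.1, -1.6]
grip_width: 14.9
grasp_force: 39.0
[494.69 252.99 110.79] [-0.  -0.1 -1.6] 0.0013445201521599184
the job is handed in; nothing more can be done
None
```

The job is handed in at 22 s, result not reported: the cover is home against its stop, and the arm holds the crown holder still in the bush, centred to within about 1 mm, with the ring about level with the rim and no contact felt. I didn't re-check the empty holder by camera after lifting the other one straight up.

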